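Sort specimen containers and a counting chamber after microscopy

ROBOT

A 6-joint arm with a two-finger parallel gripper is mounted at the origin on the work surface. World frame = base frame: x ahead of the robot, y to its left, z up, the work surface at z = 0. Lengths are in m, angles in rad, forces in N, time in s.
With the tool pointing down it reaches from about 0.25 to 0.775 m from the base axis. Payload 4 kg.
Tool frame: the origin (TCP) lies between the finger pads; the fingertips stand 8 mm ahead of it and the grasp point (between the pads) lies 11 mm behind it; z points along the fingers, y is the line along which they close (so a half turn about z gives the same grasp; the last joint's range is limited). The gripper opens to 85 mm and grips with 20 to 120 N. Pads are 22 mm wide; open, the fingers measure 114 mm over their backs; the gripper's body (76 mm by 85 mm) begins 54 mm behind the grasp point. The pads swing forward as they close: fully open they stand 13 mm farther back than shut.
Start: joints at [1.245, 0.087, 1.371, -0, 1.684, -0.103], TCP at [0.122, 0.536, 0.239] pointing down, gripper open.
Joint ranges: [-3.1, 3.1], [-0.76, 2.03], [0.27, 2.55], [-1.08, 4.22], [0.17, 2.65], [-2.57, 2.57]. Speed limits (rad/s): [2.79, 2.79, 3.14, 3.14, 3.14, 3.14].

INTERFACE

Orientations are given as [roll, pitch, yaw] about the fixed x, y, z axes, in that order (R = Rz(yaw) Ry(pitch) Rx(roll)).
In Python, from cell import bot gives the robot as it stands.
- The arm moves only by the shell command python3 -m pendant 'ROWS' [FORCE]. ROWS is JSON, a list that holds one entry, the list of rows, each a list of 7 numbers: the finger opening in cm, from 0 to 8.54, then the shift along the tool's x, y, z in cm, then the turn, a rotation vector about the tool's x, y, z in rad. A call has 1 to 20 rows; each row is the pose to reach, as a shift and turn from the pose commanded when the call began, along the tool's axes at that moment; what a row does not reach only later rows make up. A row lasts 1/8 s, in which the tool goes at most 62.5 mm and 10.7 degrees, less where a joint would pass 70% of its speed; a pose out of reach is approached as far as the arm can. A call with a gripper value outside its range is refused whole. The fingers move at their own pace and stop on an object; FORCE is the grip in N (left out, the last holds). Time passes only in rows, so rows that repeat a pose let the fingers close. It gives the time, the measured TCP pose, the force, the opening and the grip force at its end, in the units of the state.
- bot.get_state(): the state, without advancing time (a new reading comes with each control period).
- bot.capture(name): name is "scene" or "top"; returns the picture (384x512x3 uint8, red, green, blue); there is no depth.
- bot.camera_info(name): a dict with "mtx" (3x3 intrinsics, pixels), "extrinsics" (4x4, takes a point from camera to world coordinates). Camera axes: x right, y up, looking along -z (the intrinsics and any distortion apply to the point x, -y, -z); pixel columns grow to the right and rows downward; lengths in m; the calibration is good to about 2 mm. A picture is of the moment at which its call begins. camera_info takes no time and is no camera call.
- bot.finish_job(): hands the job in; it is judged then, once.
Trained networks look in the newest picture that a camera, given by its name, has taken for a name from the list of things; names that differ only in an ending like _2 or _b are one class to them, and where a whole thing is asked for, a point or a joint stands for the part that bears it (a point fixed in the world has none). Each returns a list of dicts, best first, with "confidence" (0 to 1); they miss things now and then, are a little off and sometimes report something else, mostly with a low value. They report only what shows in the picture. A call takes as long as a camera call. They do not tell look-alikes from the thing itself.
- bot.find_in(camera, target): "box" ([left, top, right, bottom] in pixels, round what is visible of it).
- bot.regions_of(camera, target): "mask" (384x512 bool, what is visible of it) and "box" ([left, top, right, bottom] in pixels, round what is visible of it).
The state is a dict: "clock": time; "joints": joint angles; "joint_velocities": joint speeds; "effort": joint torques, N m; "ee_pos": TCP position; "tcp_rot": TCP orientation; "force": force on the tool from outside, world axes, zero at the start; "torque": the same for the moment, N m; "grip_width": finger opening in m; "gripper_force": force on a finger pad.
Only numpy, scipy, OpenCV 4.12 (cv2) and the standard library are available. Lean on these libraries where they do the work, as an engineer would, in place of code of your own. Each camera call takes 0.05 s, during which the arm holds its last target. There are 200 camera calls.

TASK

Clear up the microscope bench: stand the vial and the jar with red caps in the red-rimmed tray, the vial and the jar with green caps in the green-rimmed tray, each upright on the tray's floor, and lay the steel counting chamber flat on the round grey pad in the middle of the black case. Do not tip any of them over on the way, and leave the petri dish and the blue dropper bottle where they are.

Things in the scene. Friction and masses are not known exactly. Their poses are not given: they have to be found in the camera images.
- vial_red_c (a point): Tall specimen vial standing upright: white round body 26 mm across and 46 mm high, topped by a red screw cap 28 mm across and 18 mm high; 64 mm high over all, about 35 g. This point is its centre, on its axis, 32 mm above its underside; z runs up its axis.
- vial_green_c (a point): Tall specimen vial standing upright: white round body 26 mm across and 46 mm high, topped by a green screw cap 28 mm across and 18 mm high; 64 mm high over all, about 35 g. This point is its centre, on its axis, 32 mm above its underside; z runs up its axis.
- jar_red_c (a point): Squat specimen jar standing upright: white round body 42 mm across and 24 mm high, topped by a red screw cap 44 mm across and 14 mm high; 38 mm high over all, about 50 g. This point is its centre, on its axis, 19 mm above its underside; z runs up its axis.
- jar_green_c (a point): Squat specimen jar standing upright: white round body 42 mm across and 24 mm high, topped by a green screw cap 44 mm across and 14 mm high; 38 mm high over all, about 50 g. This point is its centre, on its axis, 19 mm above its underside; z runs up its axis.
- chamber_c (a point): Steel counting chamber of the microscope, about 0.2 kg, a stepped round piece: foot disc 50 mm across and 8 mm high, on it a narrower body 36 mm across and 22 mm high, to be held by that body; 30 mm high over all. This point is its centre, on its axis, 15 mm above its underside; z runs up its axis.
- tray_red: Shallow open white tray with a red rim, fixed to the bench. Outside 158 mm (its x) by 108 mm (its y) by 20 mm high; walls 4 mm thick, 150 by 100 mm inside; floor 4 mm thick. Origin at the centre of its underside, z up. It holds one vial and one jar side by side along x, for instance at x = -36 mm and +36 mm.
- tray_green: Shallow open white tray with a green rim, fixed to the bench. Outside 158 mm (its x) by 108 mm (its y) by 20 mm high; walls 4 mm thick, 150 by 100 mm inside; floor 4 mm thick. Origin at the centre of its underside, z up. It holds one vial and one jar side by side along x, for instance at x = -36 mm and +36 mm.
- case: Open black square case, fixed to the bench: 116 by 116 mm outside, 16 mm high, walls and floor 5 mm thick, with a flat round grey pad 60 mm across in the middle of its floor (flush with the floor, under 1 mm proud). Origin at the centre of its underside, z up, x and y along its sides.
- petri_c (a point): Closed petri dish, clear with amber medium, 60 mm across and 14 mm high, loose; not to be moved. This point is its centre, 7 mm above its underside.
- dropper_c (a point): Blue dropper bottle with a pointed tip, 32 mm across and 74 mm high, loose, standing; not to be moved. This point is on its axis, 37 mm above its underside.
Things that resemble listed ones, but are neither listed nor needed, are in the scene too. Leave any orange or purple look-alike of the part that bears jar_green_c alone.

How it is judged:
At the end, for the whole second after the job is handed in: Red-capped vial and jar upright (0.12 rad) on the floor of the red-rimmed tray (height within 4 mm, centres within 64 by 39 mm of its centre along x, y), green-capped ones likewise in the green-rimmed tray; chamber flat in the case within 15 mm of the pad's middle; all at rest (x of vial_red_c in the frame of tray_red between -0.064 and 0.064 m and y of vial_red_c in the frame of tray_red between -0.039 and 0.039 m and z of vial_red_c in the frame of tray_red between 0.032 and 0.04 m and angle between each of vial_red_c, jar_red_c, vial_green_c, jar_green_c, chamber_c's own z axis and vertical below 0.12 rad and linear speed of each of vial_red, jar_red, vial_green, jar_green, chamber below 0.02 m/s and x of jar_red_c in the frame of tray_red between -0.064 and 0.064 m and y of jar_red_c in the frame of tray_red between -0.039 and 0.039 m and z of jar_red_c in the frame of tray_red between 0.019 and 0.027 m and x of vial_green_c in the frame of tray_green between -0.064 and 0.064 m and y of vial_green_c in the frame of tray_green between -0.039 and 0.039 m and z of vial_green_c in the frame of tray_green between 0.032 and 0.04 m and x of jar_green_c in the frame of tray_green between -0.064 and 0.064 m and y of jar_green_c in the frame of tray_green between -0.039 and 0.039 m and z of jar_green_c in the frame of tray_green between 0.019 and 0.027 m and horizontal distance between chamber_c and case below 0.015 m and z of chamber_c in the frame of case between 0.016 and 0.024 m); the robot touches nothing.
It fails at once if a vial, a jar or the chamber is tipped over (leans more than 1 rad) (angle between any of vial_red_c, jar_red_c, vial_green_c, jar_green_c, chamber_c's own z axis and vertical above 1 rad).
It fails at once if the petri dish or the dropper bottle is displaced by more than 25 mm (distance of any of petri_c, dropper_c from where it was at the start of the episode above 0.025 m).
It also fails if it takes over 115 s, if anything falls off the work surface, if the arm or the gripper's body presses on something with over 40 N, if the wrist force passes 120 N, or if a joint passes its speed limit or range.

## Working session

There is one attempt and no reset: what is moved stays moved. The work goes in short steps, Python scripts to look and compute and a shell command to move; the robot and the scene stay as the last step left them, time stands still between calls to the robot, and variables do not carry over. Pictures are saved under pics/ and viewed, at most 14 in all, crops included, and the job is handed in when it is done.

```bash
mkdir -p pics; ls
python3 - <<'E'
from cell import bot
import cv2,numpy as np
for c in("top","scene"):
    im=bot.capture(c); cv2.imwrite(f"pics/{c}0.png",cv2.cvtColor(im,cv2.COLOR_RGB2BGR))
    i=bot.camera_info(c); print(c,{k:np.round(v,4).tolist() if not isinstance(v,str) else v for k,v in i.items()})
    for t in "vial_red_c vial_green_c jar_red_c jar_green_c chamber_c tray_red tray_green case petri_c dropper_c".split():
        print(t,[(np.round(d["box"]).tolist(),round(d["confidence"],2)) for d in bot.find_in(c,t)][:5])
s=bot.get_state();print(s)
E
```

```text
pics
top {'mtx': [[481.2647, 0.0, 255.3965], [0.0, 481.2647, 188.7774], [0.0, 0.0, 1.0]], 'extrinsics': [[0.0122, 0.9873, -0.1581, 0.333], [-0.9998, 0.014, 0.0104, 0.0016], [0.0125, 0.158, 0.9874, 1.2312], [0.0, 0.0, 0.0, 1.0]]}
vial_red_c [([250.0, 221.0, 258.0, 228.0], 0.49)]
vial_green_c [([199.0, 219.0, 207.0, 230.0], 0.5)]
jar_red_c [([286.0, 218.0, 306.0, 235.0], 0.76)]
jar_green_c [([328.0, 182.0, 344.0, 198.0], 0.74), ([337.0, 216.0, 352.0, 231.0], 0.63), ([366.0, 235.0, 384.0, 254.0], 0.49)]
chamber_c [([179.0, 145.0, 194.0, 166.0], 0.87), ([334.0, 217.0, 354.0, 236.0], 0.36)]
tray_red [([78.0, 152.0, 135.0, 222.0], 0.65)]
tray_green [([362.0, 153.0, 418.0, 223.0], 0.65)]
case [([237.0, 134.0, 281.0, 180.0], 0.81)]
petri_c [([142.0, 214.0, 168.0, 236.0], 0.84), ([249.0, 220.0, 258.0, 227.0], 0.56), ([236.0, 136.0, 284.0, 181.0], 0.2)]
dropper_c [([312.0, 156.0, 322.0, 175.0], 0.57)]
scene {'mtx': [[364.5772, 0.0, 255.4883], [0.0, 364.5772, 182.8472], [0.0, 0.0, 1.0]], 'extrinsics': [[-0.4975, -0.5285, 0.6879, 1.1221], [0.8672, -0.322, 0.3798, 0.3568], [0.0208, 0.7855, 0.6185
[... 612 characters left out ...]
81.0, 203.0], 0.82)]
{'clock': 1.1, 'joints': array([ 1.24491511e+00,  8.71747919e-02,  1.37068536e+00, -1.20977762e-05,
        1.68358199e+00, -1.03120166e-01]), 'joint_velocities': array([-0.00131125,  0.00039214,  0.00122364,  0.00087622,  0.00012602,
       -0.0011066 ]), 'effort': array([ 1.67259827e-04, -3.51726151e+01, -3.13469732e+01,  1.51495051e-06,
        7.16070463e-05,  1.56148911e-05]), 'ee_pos': array([0.12153449, 0.5364284 , 0.2393621 ]), 'tcp_rot': array([3.14144418e+00, 2.74497174e-05, 2.91883024e+00]), 'force': array([-0.40274534,  0.70564757,  0.59847237]), 'torque': array([ 0.03992981,  0.00614821, -0.02521108]), 'gripper_force': 0.0, 'grip_width': 0.08537250269660379}
```

View pics/top0.png

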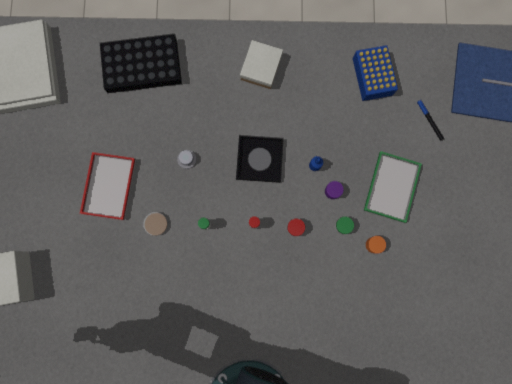

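View pics/scene0.png

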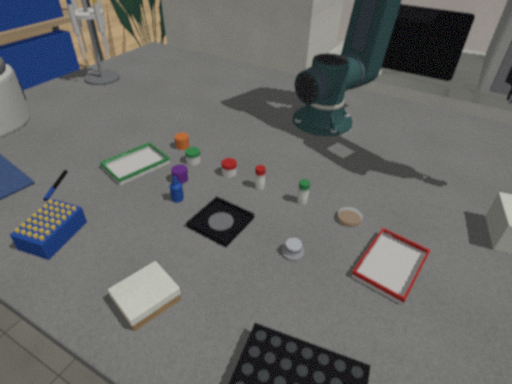

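```bash
cat > h.py <<'E'
from cell import bot
import cv2,numpy as np
from scipy.optimize import least_squares
INF={c:bot.camera_info(c) for c in("top","scene")}
def proj(c,P):
    i=INF[c];T=np.linalg.inv(i["extrinsics"]);P=np.atleast_2d(P)
    q=P@T[:3,:3].T+T[:3,3];q=q*[1,-1,-1];q=q@np.array(i["mtx"]).T
    return q[:,:2]/q[:,2:]
def cyl(x,y,z0,z1,r):
    a=np.linspace(0,2*np.pi,48)
    return np.array([(x+r*np.cos(t),y+r*np.sin(t),z) for z in(z0,z1) for t in a])
def cen(p):
    m=cv2.moments(cv2.convexHull(p.astype(np.float32)));return np.array([m["m10"],m["m01"]])/m["m00"]
HUE={"red":[(0,7),(172,180)],"green":[(50,85)]}
def capmask(im,col):
    h=cv2.cvtColor(im,cv2.COLOR_RGB2HSV);m=np.zeros(h.shape[:2],np.uint8)
    for a,b in HUE[col]: m|=cv2.inRange(h,(a,110,40),(b,255,255))
    return m
def blobs(m,mn=12):
    n,l,s,c=cv2.connectedComponentsWithStats(m,connectivity=8)
    return [(c[k],s[k,4]) for k in range(1,n) if s[k,4]>=mn]
def fit(obs,z0,z1,r,g,cams):
    f=lambda v:np.concatenate([cen(proj(c,cyl(v[0],v[1],z0,z1,r)))-obs[c] for c in cams])
    s=least_squares(f,g);return s.x,np.abs(s.fun).max()
E
cat > m.py <<'E'
from h import *
ims={c:bot.capture(c) for c in INF}
boxes={}
for n,z0,z1,r in [("vial_red",.046,.064,.014),("vial_green",.046,.064,.014),("jar_red",.024,.038,.022),("jar_green",.024,.038,.022)]:
    obs={}
    for c in INF:
        bl=blobs(capmask(ims[c],n.split("_")[1]))
        cand=[(d["confidence"],b) for d in bot.find_in(c,n+"_c") for b in bl if d["box"][0]-2<b[0][0]<d["box"][2]+2 and d["box"][1]-2<b[0][1]<d["box"][3]+2]
        if cand: obs[c]=max(cand,key=lambda q:q[0])[1]
    o={c:v[0] for c,v in obs.items()}
    print(n,{c:(v[0].round(1).tolist(),int(v[1])) for c,v in obs.items()},[ (k,fit(o,z0,z1,r,[.4,0],k)[0].round(4).tolist()) for k in ([["top"]] if "top" in o else [])+([["scene"]] if "scene" in o else [])], [fit(o,z0,z1,r,[.4,0],list(o))] if len(o)==2 else "")
E
python3 m.py
python3 - <<'E'
import sys;sys.path.insert(0,'.')
from h import *
for c in INF:
    im=bot.capture(c)
    for t,zt in (("chamber_c",.015),("petri_c",.007),("dropper_c",.037),("case",.016),("tray_red",.02),("tray_green",.02)):
        R=bot.regions_of(c,t)
        if not R: print(c,t,"none");continue
        m=R[0]["mask"].astype(np.uint8)
        i=INF[c];
        def back(p,z):
            K=np.array(i["mtx"]);d=np.linalg.inv(K)@[p[0],p[1],1];d=d*[1,-1,-1];E=np.array(i["extrinsics"]);d=E[:3,:3]@d;o=E[:3,3];return (o+d*(z-o[2])/d[2])[:2]
        ce=np.array([np.nonzero(m)[1].mean(),np.nonzero(m)[0].mean()])
        print(c,t,round(R[0]["confidence"],2),m.sum(),ce.round(1),back(ce,zt).round(4),end=" ")
        if t in("case","tray_red","tray_green"):
            ys,xs=np.nonzero(m);pts=np.array([back((x,y),zt) for x,y in zip(xs,ys)],np.float32)
            print([np.round(q,4).tolist() if not np.isscalar(q) else q for q in cv2.minAreaRect(pts*1000)])
        else: print()
E
```

```text
vial_red {'top': ([254.0, 221.8], 101), 'scene': ([260.2, 169.6], 86)} [(['top'], [0.4393, -0.0084]), (['scene'], [0.4374, -0.0083])] [(array([ 0.43874832, -0.00824926]), np.float64(0.27453163308595663))]
vial_green {'top': ([203.2, 222.9], 88), 'scene': ([304.0, 184.2], 73)} [(['top'], [0.4351, 0.1156]), (['scene'], [0.4339, 0.1159])] [(array([0.43474004, 0.11582774]), np.float64(0.1803125268725978))]
jar_red {'top': ([296.0, 226.9], 244), 'scene': ([228.7, 163.4], 149)} [(['top'], [0.4302, -0.1135]), (['scene'], [0.4282, -0.1135])] [(array([ 0.42953502, -0.11328467]), np.float64(0.2548935560716359))]
jar_green {'top': ([344.8, 224.9], 227), 'scene': ([192.2, 152.1], 101)} [(['top'], [0.4368, -0.2356]), (['scene'], [0.4359, -0.2352])] [(array([ 0.43650292, -0.23536198]), np.float64(0.17488116032785683))]
top chamber_c 0.59 266 [186.8 158.7] [0.6038 0.1668] 
top petri_c 0.66 428 [155.3 223.3] [0.4366 0.2419] 
top dropper_c 0.62 241 [295.2 227.5] [ 0.4283 -0.111 ] 
top case 0.8 2027 [259.3 158.2] [ 0.6078 -0.0203] [[608.0684, -20.2604], [118.7061, 118.9533], 87.61812591552734]
top tray_red 0.59 2941 [107.7 185.4] [0.5303 0.3644] [[531.3397, 364.6401], [120.0822, 165.3896], 81.8291015625]
top tray_green 0.74 2793 [392.1 186.5] [ 0.5378 -0.3611] [[539.3143, -361.1161], [116.0289, 165.1244], 74.29981231689453]
scene chamber_c 0.8 414 [292.7 249.3] [0.6096 0.1713] 
scene petri_c 0.74 410 [349.  216.4] [0.4353 0.2423] 
scene dropper_c 0.74 243 [176.5 190.9] [ 0.6036 -0.1546] 
scene case 0.74 234 [259.7 176.4] [ 0.4182 -0.0193] [[416.2529, -18.877], [104.923, 28.3265], 29.903121948242188]
scene tray_red 0.73 3336 [391.1 264.5] [0.5457 0.3682] [[537.5394, 366.6461], [110.8245, 176.1998], 82.93915557861328]
scene tray_green 0.59 1680 [134.8 162.1] [ 0.5495 -0.3525] [[542.7953, -354.4431], [144.4115, 170.3945], 72.64430236816406]
```

```bash
cat > go.py <<'E'
import sys
from cell import bot
import numpy as np
from scipy.spatial.transform import Rotation as R
s=bot.get_state();M=R.from_euler("xyz",s["tcp_rot"]).as_matrix();p=s["ee_pos"]
print(p.round(4),"rot",s["tcp_rot"].round(3),"w",round(s["grip_width"],4),"t",round(s["clock"],2),"F",s["force"].round(1))
for a in sys.argv[1:]:
    q=np.array(eval(a));print(a,(100*M.T@(q-p)).round(2))
E
python3 go.py "(.435,.116,.13)" "(.435,.116,.03)"
python3 - <<'E'
from h import *
m=bot.capture("top")
g={}
for c in INF:
    bot.capture(c);R=bot.regions_of(c,"chamber_c")[0];y,x=np.nonzero(R["mask"]);g[c]=np.array([x.mean(),y.mean()])
def stepc(v,c):
    im=np.zeros((384*8,512*8),np.uint8)
    for a in((0,.008,.025),(.008,.03,.018)):
        h=cv2.convexHull((proj(c,cyl(v[0],v[1],*a))*8).astype(np.float32)).astype(np.int32);cv2.fillConvexPoly(im,h,1)
    k=cv2.moments(im,True);return np.array([k["m10"],k["m01"]])/k["m00"]/8
for cs in (["top"],["scene"],["top","scene"]):
    print(cs,least_squares(lambda v:np.concatenate([stepc(v,c)-g[c] for c in cs]),[.606,.168],diff_step=.005).x.round(4))
E
```

```text
[0.1215 0.5364 0.2393] rot [ 3.142 -0.     2.919] w 0.0856 t 2.3 F [ 0.5 -0.8  0.1]
(.435,.116,.13) [-39.86 -34.08  10.93]
(.435,.116,.03) [-39.86 -34.08  20.93]Traceback (most recent call last):
  File "<stdin>", line 5, in <module>
IndexError: list index out of range
```

```bash
python3 -m pendant '[[[6,-39.9,-34.1,5,0,0,0],[6,-39.9,-34.1,5,0,0,0],[6,-39.9,-34.1,5,0,0,0],[6,-39.9,-34.1,5,0,0,0],[6,-39.9,-34.1,5,0,0,0],[6,-39.9,-34.1,5,0,0,0],[6,-39.9,-34.1,5,0,0,0],[6,-39.9,-34.1,5,0,0,0],[6,-39.9,-34.1,5,0,0,0],[6,-39.9,-34.1,5,0,0,0],[6,-39.9,-34.1,10.9,0,0,0],[6,-39.9,-34.1,10.9,0,0,0]]]' 40; python3 go.py "(.435,.116,.03)"
```

```text
clock: 4.05
ee_pos: [0.4298, 0.116, 0.1247]
tcp_rot: [-3.137, -0.013, 2.92]
force: [-0.6, -0.3, -0.0]
grip_width: 0.0602
gripper_force: 0.0
[0.4298 0.116  0.1247] rot [-3.137 -0.013  2.92 ] w 0.0602 t 4.05 F [-0.6 -0.3 -0. ]
(.435,.116,.03) [-0.64  0.16  9.46]
```

```bash
python3 m.py
python3 - <<'E'
from h import *
for c in INF:
    im=bot.capture(c);cv2.imwrite(f"pics/{c}1.png",cv2.cvtColor(im,cv2.COLOR_RGB2BGR))
    for R in bot.regions_of(c,"chamber_c")[:1]:
        y,x=np.nonzero(R["mask"]);print(c,x.mean(),y.mean(),R["confidence"])
E
```

```text
vial_red {'top': ([254.0, 221.7], 101), 'scene': ([260.0, 170.0], 77)} [(['top'], [0.4396, -0.0083]), (['scene'], [0.439, -0.0079])] [(array([ 0.43941799, -0.00819466]), np.float64(0.18819286625966924))]
vial_green {'scene': ([304.1, 184.2], 71)} [(['scene'], [0.4336, 0.1161])] 
jar_red {'top': ([296.0, 227.0], 240), 'scene': ([228.8, 163.5], 148)} [(['top'], [0.4301, -0.1135]), (['scene'], [0.4283, -0.1131])] [(array([ 0.42956636, -0.11310528]), np.float64(0.24214923650231412))]
jar_green {'top': ([344.8, 224.9], 229), 'scene': ([192.2, 152.0], 103)} [(['top'], [0.437, -0.2356]), (['scene'], [0.4357, -0.2352])] [(array([ 0.43646952, -0.23532044]), np.float64(0.19749564474957992))]
top 186.98245614035088 158.4701754385965 0.73
scene 292.40970350404314 249.3746630727763 0.59
```

View pics/scene1.png

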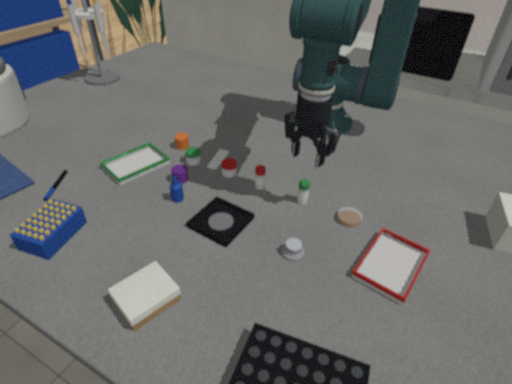

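The open gripper hangs at about (318,145), above the green vial at (304,190); everything else is unchanged. Next I check that it has settled.

```bash
python3 go.py "(.435,.116,.03)"
```

```text
[0.4354 0.1157 0.1304] rot [3.141 0.    2.919] w 0.06 t 4.75 F [-1.2 -0.7 -0.5]
(.435,.116,.03) [ 0.04  0.02 10.04]
```

```bash
python3 -m pendant '[[[6,0,0,4,0,0,0],[6,0,0,7,0,0,0],[6,0,0,9,0,0,0],[6,0,0,10,0,0,0],[6,0,0,10,0,0,0],[6,0,0,10,0,0,0],[2,0,0,10,0,0,0],[2,0,0,10,0,0,0],[2,0,0,10,0,0,0],[2,0,0,10,0,0,0],[2,0,0,10,0,0,0],[2,0,0,10,0,0,0],[2,0,0,8,0,0,0],[2,0,0,4,0,0,0],[2,0,0,0,0,0,0],[2,0,0,-4,0,0,0],[2,0,0,-6,0,0,0],[2,0,0,-6,0,0,0],[2,0,0,-6,0,0,0],[2,0,0,-6,0,0,0]]]' 30; python3 go.py "(.504,-.351,.19)" "(.574,-.371,.19)"
```

```text
clock: 7.25
ee_pos: [0.4344, 0.1156, 0.1883]
tcp_rot: [-3.14, -0.003, 2.919]
force: [0.0, 0.2, -0.5]
grip_width: 0.0273
gripper_force: 29.5
[0.4344 0.1156 0.1883] rot [-3.140e+00 -3.000e-03  2.919e+00] w 0.0273 t 7.25 F [ 0.   0.2 -0.5]
(.504,-.351,.19) [-17.1  -43.96  -0.17]
(.574,-.371,.19) [-24.37 -44.37  -0.2 ]
```

```bash
python3 -m pendant '[[[2,-2,-4,0,0,0,0],[2,-5,-9,0,0,0,0],[2,-8,-14,0,0,0,0],[2,-11,-19,0,0,0,0],[2,-14,-24,0,0,0,0],[2,-16,-29,0,0,0,0],[2,-19,-34,0,0,0,0],[2,-22,-39,0,0,0,0],[2,-23.5,-42.5,0,0,0,0],[2,-24.3,-44.4,0,0,0,0],[2,-24.3,-44.4,0,0,0,0],[2,-24.3,-44.4,0,0,0,0],[2,-24.3,-44.4,0,0,0,0],[2,-24.3,-44.4,0,0,0,0],[2,-24.3,-44.4,4,0,0,0],[2,-24.3,-44.4,8,0,0,0],[2,-24.3,-44.4,8,0,0,0],[2,-24.3,-44.4,8,0,0,0]]]'
python3 - <<'E'
from h import *
for c in INF:
    im=bot.capture(c);cv2.imwrite(f"pics/{c}2.png",cv2.cvtColor(im,cv2.COLOR_RGB2BGR))
E
python3 go.py "(.574,-.371,.035)"
```

```text
clock: 9.5
ee_pos: [0.5749, -0.3713, 0.1122]
tcp_rot: [-3.141, 0.002, 2.919]
force: [0.5, -0.7, 0.1]
grip_width: 0.0271
gripper_force: 29.6
[ 0.5755 -0.3719  0.1136] rot [-3.139  0.005  2.919] w 0.0266 t 9.6 F [0.1 0.4 0.2]
(.574,-.371,.035) [0.21 0.07 7.86]
```

View pics/scene2.png

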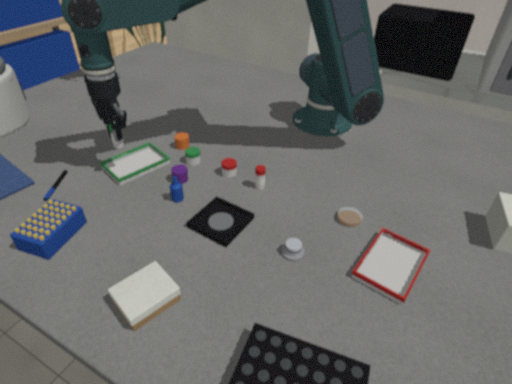

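The vial (about (118,140)) is held upright above the green tray, so I lower it.

```bash
python3 -m pendant '[[[2,0,0,3,0,0,0],[2,0,0,5,0,0,0],[2,0,0,6.5,0,0,0],[2,0,0,7.2,0,0,0],[2,0,0,7.5,0,0,0],[2,0,0,7.5,0,0,0],[2,0,0,7.5,0,0,0],[2,0,0,7.5,0,0,0]]]'; python3 go.py "(.574,-.371,.035)" "(.4368,-.2355,.13)"
```

```text
clock: 10.6
ee_pos: [0.5744, -0.3712, 0.0358]
tcp_rot: [-3.141, 0.001, 2.919]
force: [-0.8, -0.4, 1.2]
grip_width: 0.0268
gripper_force: 29.7
[ 0.5744 -0.3712  0.0358] rot [-3.141e+00  1.000e-03  2.919e+00] w 0.0268 t 10.6 F [-0.8 -0.4  1.2]
(.574,-.371,.035) [0.05 0.01 0.08]
(.4368,-.2355,.13) [16.42 10.19 -9.43]
```

```bash
python3 -m pendant '[[[4.5,0,0,0,0,0,0],[4.5,0,0,0,0,0,0],[4.5,0,0,0,0,0,0],[4.5,0,0,-1,0,0,0],[4.5,0,0,-5,0,0,0],[4.5,0,0,-10,0,0,0],[6.5,4,2,-11,0,0,0],[6.5,8,5,-11,0,0,0],[6.5,12,7.5,-11,0,0,0],[6.5,16.4,10.2,-10,0,0,0],[6.5,16.4,10.2,-9.5,0,0,0],[6.5,16.4,10.2,-9.5,0,0,0],[6.5,16.4,10.2,-9.5,0,0,0],[6.5,16.4,10.2,-9.5,0,0,0]]]'
python3 - <<'E'
from h import *
im=bot.capture("scene");cv2.imwrite("pics/scene3.png",cv2.cvtColor(cv2.resize(im[100:230,60:260],None,fx=3,fy=3),cv2.COLOR_RGB2BGR))
E
python3 go.py "(.4368,-.2355,.018)"
```

```text
clock: 12.35
ee_pos: [0.4379, -0.2363, 0.131]
tcp_rot: [-3.141, 0.001, 2.918]
force: [0.4, 0.6, -0.8]
grip_width: 0.0649
gripper_force: 0.0
[ 0.4377 -0.2361  0.1308] rot [-3.141e+00  1.000e-03  2.918e+00] w 0.065 t 12.4 F [-0.1  0.2 -0.5]
(.4368,-.2355,.018) [ 0.11  0.05 11.28]
```

View pics/scene3.png

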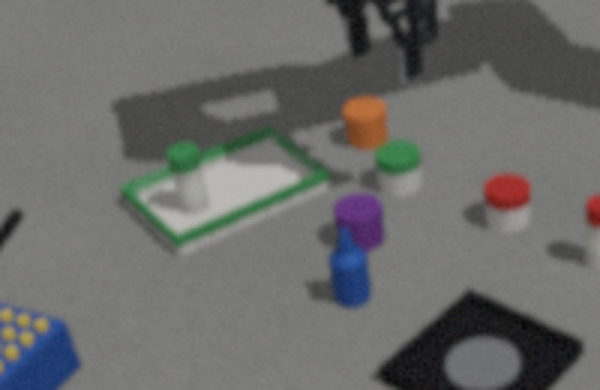

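The green vial stands upright in the far half of the green tray (crop (188,180)). The gripper is above the green jar, so I pick that next.

```bash
python3 -m pendant '[[[6.5,0.1,0,4,0,0,0],[6.5,0.1,0,8,0,0,0],[6.5,0.1,0,10.5,0,0,0],[6.5,0.1,0,11.2,0,0,0],[6.5,0.1,0,11.2,0,0,0],[6.5,0.1,0,11.2,0,0,0],[3.5,0.1,0,11.2,0,0,0],[3.5,0.1,0,11.2,0,0,0],[3.5,0.1,0,11.2,0,0,0],[3.5,0.1,0,11.2,0,0,0],[3.5,0.1,0,11.2,0,0,0],[3.5,0.1,0,9,0,0,0],[3.5,0.1,0,5,0,0,0],[3.5,0.1,0,0,0,0,0],[3.5,0.1,0,-5,0,0,0],[3.5,0.1,0,-5,0,0,0],[3.5,0.1,0,-5,0,0,0],[3.5,0.1,0,-5,0,0,0]]]' 30; python3 go.py "(.504,-.351,.18)" "(.504,-.351,.024)"
```

```text
clock: 14.65
ee_pos: [0.4348, -0.2344, 0.178]
tcp_rot: [3.14, -0.004, 2.919]
force: [-0.1, -0.1, -0.9]
grip_width: 0.0426
gripper_force: 30.6
[ 0.4348 -0.2344  0.178 ] rot [ 3.14  -0.004  2.919] w 0.0426 t 14.65 F [-0.1 -0.1 -0.9]
(.504,-.351,.18) [-9.32 -9.84 -0.25]
(.504,-.351,.024) [-9.38 -9.87 15.35]
```

```bash
python3 -m pendant '[[[3.5,-3,-3.2,0,0,0,0],[3.5,-6,-6.4,0,0,0,0],[3.5,-9.1,-9.8,0,0,0,0],[3.5,-9.1,-9.8,0,0,0,0],[3.5,-9.1,-9.8,0,0,0,0],[3.5,-9.1,-9.8,5,0,0,0],[3.5,-9.1,-9.8,10,0,0,0],[3.5,-9.1,-9.8,13,0,0,0],[3.5,-9.1,-9.8,15,0,0,0],[3.5,-9.1,-9.8,15.4,0,0,0],[3.5,-9.1,-9.8,15.7,0,0,0],[3.5,-9.1,-9.8,15.7,0,0,0],[3.5,-9.1,-9.8,15.7,0,0,0]]]'; python3 go.py "(.504,-.351,.024)" "(.4298,-.1133,.13)"
```

```text
clock: 16.27
ee_pos: [0.5036, -0.3513, 0.0246]
tcp_rot: [-3.141, 0.002, 2.919]
force: [0.9, -0.4, 0.2]
grip_width: 0.0431
gripper_force: 30.7
[ 0.5036 -0.3513  0.0246] rot [-3.141e+00  2.000e-03  2.919e+00] w 0.0431 t 16.27 F [ 0.9 -0.4  0.2]
(.504,-.351,.024) [-0.04  0.04  0.06]
(.4298,-.1133,.13) [ 12.43  21.57 -10.59]
```

```bash
python3 -m pendant '[[[5.5,0,0,0,0,0,0],[5.5,0,0,0,0,0,0],[5.5,0,0,0,0,0,0],[5.5,0,0,-1,0,0,0],[5.5,0,0,-5,0,0,0],[5.5,0,0,-10,0,0,0],[6.5,2.5,4.5,-11,0,0,0],[6.5,5,9,-11,0,0,0],[6.5,8,14,-11,0,0,0],[6.5,10.5,19,-11,0,0,0],[6.5,12.4,21.5,-11,0,0,0],[6.5,12.4,21.5,-10.6,0,0,0],[6.5,12.4,21.5,-10.6,0,0,0],[6.5,12.4,21.5,-10.6,0,0,0],[6.5,12.4,21.5,-10.6,0,0,0]]]'
python3 - <<'E'
from h import *
im=bot.capture("scene");cv2.imwrite("pics/scene4.png",cv2.cvtColor(cv2.resize(im[100:230,60:260],None,fx=3,fy=3),cv2.COLOR_RGB2BGR))
E
python3 go.py "(.4298,-.1133,.018)"
```

```text
clock: 18.15
ee_pos: [0.4298, -0.1146, 0.1293]
tcp_rot: [-3.142, -0.0, 2.917]
force: [-0.1, 0.6, -0.5]
grip_width: 0.0647
gripper_force: 0.0
[ 0.4297 -0.1144  0.1292] rot [ 3.142 -0.     2.918] w 0.0653 t 18.2 F [-0.1  0.1 -0.6]
(.4298,-.1133,.018) [ 0.02  0.11 11.12]
```

View pics/scene4.png

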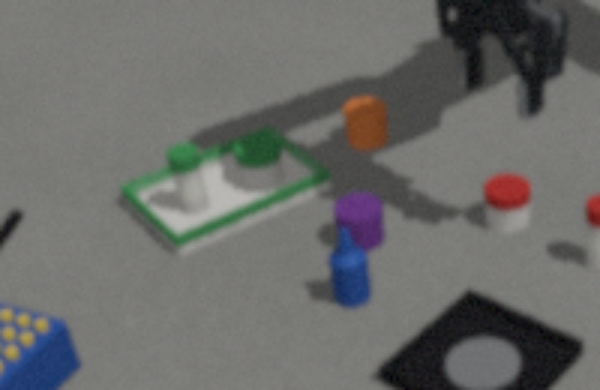

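Both green pieces stand in the green tray (crop (188,180) and (258,160)). The red jar is next.

```bash
python3 -m pendant '[[[6.5,0,0.1,4,0,0,0],[6.5,0,0.1,8,0,0,0],[6.5,0,0.1,10.5,0,0,0],[6.5,0,0.1,11.2,0,0,0],[6.5,0,0.1,11.2,0,0,0],[6.5,0,0.1,11.2,0,0,0],[3.5,0,0.1,11.2,0,0,0],[3.5,0,0.1,11.2,0,0,0],[3.5,0,0.1,11.2,0,0,0],[3.5,0,0.1,11.2,0,0,0],[3.5,0,0.1,11.2,0,0,0],[3.5,0,0.1,9,0,0,0],[3.5,0,0.1,5,0,0,0],[3.5,0,0.1,0,0,0,0],[3.5,0,0.1,-5,0,0,0],[3.5,0,0.1,-5,0,0,0],[3.5,0,0.1,-5,0,0,0],[3.5,0,0.1,-5,0,0,0],[3.5,0,0.1,-5,0,0,0],[3.5,0,0.1,-5,0,0,0]]]' 30; python3 go.py "(.567,.3595,.18)" "(.567,.3595,.024)"
```

```text
clock: 20.7
ee_pos: [0.4293, -0.1126, 0.1784]
tcp_rot: [3.141, -0.002, 2.919]
force: [-1.0, 0.4, -0.7]
grip_width: 0.0429
gripper_force: 30.6
[ 0.4293 -0.1126  0.1784] rot [ 3.141e+00 -2.000e-03  2.919e+00] w 0.0429 t 20.7 F [-1.   0.4 -0.7]
(.567,.3595,.18) [-2.99 49.08 -0.15]
(.567,.3595,.024) [-3.02 49.08 15.45]
```

```bash
python3 -m pendant '[[[3.5,-0.3,5,0,0,0,0],[3.5,-0.6,10,0,0,0,0],[3.5,-0.9,15,0,0,0,0],[3.5,-1.2,20,0,0,0,0],[3.5,-1.5,25,0,0,0,0],[3.5,-1.8,30,0,0,0,0],[3.5,-2.1,35,0,0,0,0],[3.5,-2.4,40,0,0,0,0],[3.5,-2.7,45,0,0,0,0],[3.5,-3,49,0,0,0,0],[3.5,-3,49,0,0,0,0],[3.5,-3,49,0,0,0,0],[3.5,-3,49,0,0,0,0],[3.5,-3,49,5,0,0,0],[3.5,-3,49,9,0,0,0],[3.5,-3,49,9,0,0,0],[3.5,-3,49,9,0,0,0],[3.5,-3,49,9,0,0,0]]]'; python3 go.py "(.567,.3595,.024)"
```

```text
clock: 22.95
ee_pos: [0.5689, 0.3591, 0.0929]
tcp_rot: [3.138, 0.004, 2.918]
force: [0.3, 0.5, -0.4]
grip_width: 0.0429
gripper_force: 30.8
[0.5689 0.3591 0.0929] rot [3.138 0.004 2.918] w 0.0429 t 22.95 F [ 0.3  0.5 -0.4]
(.567,.3595,.024) [ 0.22 -0.03  6.89]
```

```bash
python3 -m pendant '[[[3.5,0,0,3,0,0,0],[3.5,0,0,5,0,0,0],[3.5,0,0,6,0,0,0],[3.5,0,0,6.3,0,0,0],[3.5,0,0,6.6,0,0,0],[3.5,0,0,6.6,0,0,0],[3.5,0,0,6.6,0,0,0],[3.5,0,0,6.6,0,0,0]]]'; python3 go.py "(.567,.3595,.023)" "(.4393,-.0082,.13)"
```

```text
clock: 23.95
ee_pos: [0.5675, 0.3587, 0.0238]
tcp_rot: [3.141, 0.001, 2.919]
force: [-0.2, -0.1, -0.1]
grip_width: 0.0427
gripper_force: 30.8
[0.5675 0.3587 0.0238] rot [3.141e+00 1.000e-03 2.919e+00] w 0.0427 t 23.95 F [-0.2 -0.1 -0.1]
(.567,.3595,.023) [0.07 0.07 0.08]
(.4393,-.0082,.13) [  4.39 -38.61 -10.64]
```

```bash
python3 -m pendant '[[[5.5,0,0,0,0,0,0],[5.5,0,0,0,0,0,0],[5.5,0,0,0,0,0,0],[5.5,0,0,-1,0,0,0],[5.5,0,0,-5,0,0,0],[5.5,0,0,-10,0,0,0],[6,0.5,-5,-12,0,0,0],[6,1,-11,-13,0,0,0],[6,2,-17,-13,0,0,0],[6,2.6,-23,-13,0,0,0],[6,3.3,-29,-13,0,0,0],[6,4,-35,-13,0,0,0],[6,4.4,-38.6,-13,0,0,0],[6,4.4,-38.6,-11,0,0,0],[6,4.4,-38.6,-10.6,0,0,0],[6,4.4,-38.6,-10.6,0,0,0],[6,4.4,-38.6,-10.6,0,0,0],[6,4.4,-38.6,-10.6,0,0,0]]]'
python3 - <<'E'
from h import *
im=bot.capture("scene");cv2.imwrite("pics/scene5.png",cv2.cvtColor(im,cv2.COLOR_RGB2BGR))
E
python3 go.py "(.4393,-.0082,.03)"
```

```text
clock: 26.2
ee_pos: [0.4395, -0.0079, 0.1299]
tcp_rot: [3.141, 0.001, 2.92]
force: [-0.0, 0.6, 0.2]
grip_width: 0.0597
gripper_force: 0.0
[ 0.4394 -0.0079  0.1298] rot [3.141e+00 1.000e-03 2.920e+00] w 0.0599 t 26.25 F [0.2 0.3 0.6]
(.4393,-.0082,.03) [ 0.02 -0.03  9.98]
```

View pics/scene5.png

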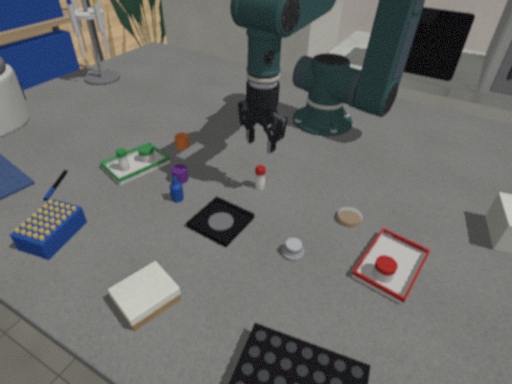

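The red jar stands in the red tray at (386,268), and the red vial at (260,177) is below the gripper. I grasp the vial now.

```bash
python3 -m pendant '[[[6,0,0,4,0,0,0],[6,0,0,7,0,0,0],[6,0,0,9,0,0,0],[6,0,0,10,0,0,0],[6,0,0,10,0,0,0],[6,0,0,10,0,0,0],[2,0,0,10,0,0,0],[2,0,0,10,0,0,0],[2,0,0,10,0,0,0],[2,0,0,10,0,0,0],[2,0,0,10,0,0,0],[2,0,0,10,0,0,0],[2,0,0,8,0,0,0],[2,0,0,4,0,0,0],[2,0,0,0,0,0,0],[2,0,0,-4,0,0,0],[2,0,0,-6,0,0,0],[2,0,0,-6,0,0,0],[2,0,0,-6,0,0,0],[2,0,0,-6,0,0,0]]]' 30; python3 go.py "(.495,.3695,.19)" "(.495,.3695,.035)"
```

```text
clock: 28.75
ee_pos: [0.4381, -0.0081, 0.1874]
tcp_rot: [-3.141, -0.004, 2.919]
force: [0.1, 0.3, -0.8]
grip_width: 0.0272
gripper_force: 29.5
[ 0.4381 -0.0081  0.1874] rot [-3.141 -0.004  2.919] w 0.0272 t 28.75 F [ 0.1  0.3 -0.8]
(.495,.3695,.19) [ 2.79 38.08 -0.26]
(.495,.3695,.035) [ 2.74 38.08 15.24]
```

```bash
python3 -m pendant '[[[2,0.4,5,0,0,0,0],[2,0.8,10,0,0,0,0],[2,1.1,15,0,0,0,0],[2,1.4,20,0,0,0,0],[2,1.8,25,0,0,0,0],[2,2.2,30,0,0,0,0],[2,2.6,35,0,0,0,0],[2,2.8,38.1,0,0,0,0],[2,2.8,38.1,0,0,0,0],[2,2.8,38.1,0,0,0,0],[2,2.8,38.1,0,0,0,0],[2,2.8,38.1,4,0,0,0],[2,2.8,38.1,8,0,0,0],[2,2.8,38.1,12,0,0,0],[2,2.8,38.1,14,0,0,0],[2,2.8,38.1,15,0,0,0],[2,2.8,38.1,15.4,0,0,0],[2,2.8,38.1,15.4,0,0,0],[2,2.8,38.1,15.4,0,0,0]]]'; python3 go.py "(.495,.3695,.035)" "(.605,.168,.13)"
```

```text
clock: 31.12
ee_pos: [0.4968, 0.3701, 0.0369]
tcp_rot: [3.14, 0.002, 2.919]
force: [0.3, 1.0, 0.1]
grip_width: 0.0271
gripper_force: 29.7
[0.4968 0.3701 0.0369] rot [3.140e+00 2.000e-03 2.919e+00] w 0.0271 t 31.12 F [0.3 1.  0.1]
(.495,.3695,.035) [ 0.16 -0.1   0.19]
(.605,.168,.13) [-15.04 -17.31  -9.32]
```

```bash
python3 -m pendant '[[[2,0,0,0,0,0,0],[2,0,0,0,0,0,0],[4.5,0,0,0,0,0,0],[4.5,0,0,0,0,0,0],[4.5,0,0,0,0,0,0],[4.5,0,0,-1,0,0,0],[4.5,0,0,-5,0,0,0],[4.5,0,0,-10,0,0,0],[4.5,0,0,-11,0,0,0],[4.5,-5,-5.5,-11,0,0,0],[6,-10,-11,-11,0,0,0],[6,-13,-15,-11,0,0,0],[6,-15,-17.3,-10,0,0,0],[6,-15,-17.3,-9.3,0,0,0],[6,-15,-17.3,-9.3,0,0,0],[6,-15,-17.3,-9.3,0,0,0],[6,-15,-17.3,-9.3,0,0,0]]]'
python3 - <<'E'
from h import *
im=bot.capture("scene");cv2.imwrite("pics/scene6.png",cv2.cvtColor(cv2.resize(im[170:330,180:440],None,fx=3,fy=3),cv2.COLOR_RGB2BGR))
g={"top":np.array([186.9,158.6]),"scene":np.array([292.5,249.35])}
def stepc(v,c):
    im=np.zeros((384*8,512*8),np.uint8)
    for a in((0,.008,.025),(.008,.03,.018)):
        h=cv2.convexHull((proj(c,cyl(v[0],v[1],*a))*8).astype(np.float32)).astype(np.int32);cv2.fillConvexPoly(im,h,1)
    k=cv2.moments(im,True);return np.array([k["m10"],k["m01"]])/k["m00"]/8
for cs in (["top"],["scene"],["top","scene"]):
    print(cs,least_squares(lambda v:np.concatenate([stepc(v,c)-g[c] for c in cs]),[.606,.168],diff_step=.005).x.round(4))
E
python3 go.py "(.605,.168,.13)"
```

```text
clock: 33.25
ee_pos: [0.6037, 0.169, 0.1289]
tcp_rot: [3.141, 0.001, 2.921]
force: [0.4, -0.7, -0.9]
grip_width: 0.0597
gripper_force: 0.0
['top'] [0.6064 0.1677]
['scene'] [0.6051 0.1692]
['top', 'scene'] [0.6057 0.1686]
[0.6038 0.1689 0.1289] rot [3.141e+00 1.000e-03 2.921e+00] w 0.0603 t 33.3 F [-0.5 -0.1 -0. ]
(.605,.168,.13) [-0.14 -0.06 -0.11]
```

View pics/scene6.png

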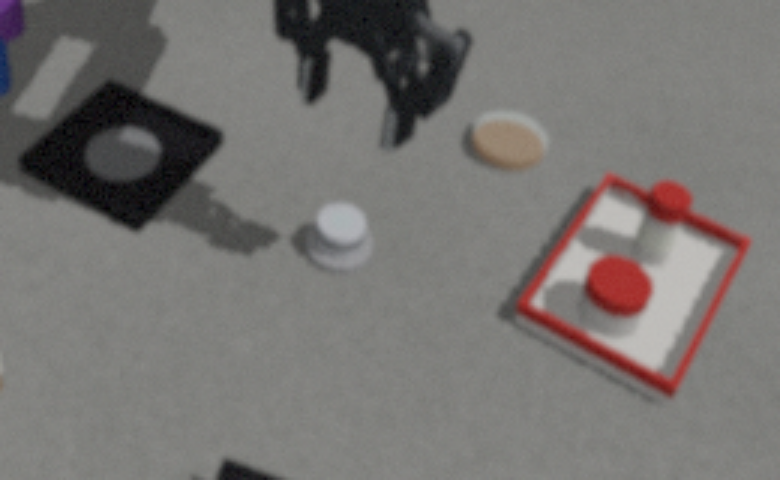

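The red jar and vial stand upright in the red tray (crop (618,290) and (665,220)), and the chamber at (340,235) stands under the gripper. I grasp it carefully above its foot.

```bash
python3 -m pendant '[[[6,-0.2,0,4,0,0,0],[6,-0.2,0,8,0,0,0],[6,-0.2,0,10,0,0,0],[6,-0.2,0,10.7,0,0,0],[6,-0.2,0,10.7,0,0,0],[6,-0.2,0,10.7,0,0,0],[6,-0.2,0,10.7,0,0,0],[3,-0.2,0,10.7,0,0,0],[3,-0.2,0,10.7,0,0,0],[3,-0.2,0,10.7,0,0,0],[3,-0.2,0,10.7,0,0,0],[3,-0.2,0,10.7,0,0,0],[3,-0.2,0,10.7,0,0,0]]]' 50; python3 go.py "(.605,.168,.022)"
```

```text
clock: 34.92
ee_pos: [0.6068, 0.1678, 0.0226]
tcp_rot: [3.14, 0.002, 2.919]
force: [-0.0, 0.6, 5.5]
grip_width: 0.0341
gripper_force: 50.5
[0.6068 0.1678 0.0226] rot [3.140e+00 2.000e-03 2.919e+00] w 0.0341 t 34.92 F [-0.   0.6  5.5]
(.605,.168,.022) [ 0.18 -0.02  0.06]
```

```bash
python3 -m pendant '[[[3,0,0,-0.5,0,0,0],[3,0,0,-2,0,0,0],[3,0,0,-4,0,0,0],[3,0,0,-7,0,0,0],[3,0,0,-10,0,0,0],[3,0,0,-10,0,0,0],[3,0,0,-10,0,0,0],[3,0,0,-10,0,0,0]]]' 60
python3 - <<'E'
from h import *
im=bot.capture("scene");cv2.imwrite("pics/scene7.png",cv2.cvtColor(cv2.resize(im[130:290,180:380],None,fx=3,fy=3),cv2.COLOR_RGB2BGR))
E
python3 go.py "(.6075,-.0203,.122)"  "(.6075,-.0203,.028)"
```

```text
clock: 35.92
ee_pos: [0.6048, 0.167, 0.1192]
tcp_rot: [-3.14, -0.004, 2.919]
force: [0.4, -0.0, -1.8]
grip_width: 0.034
gripper_force: 59.9
[0.6049 0.167  0.1192] rot [-3.140e+00 -3.000e-03  2.919e+00] w 0.0336 t 35.98 F [-0.1  0.8 -3.6]
(.6075,-.0203,.122) [ -4.4  -18.21  -0.27]
(.6075,-.0203,.028) [ -4.43 -18.2    9.13]
```

View pics/scene7.png

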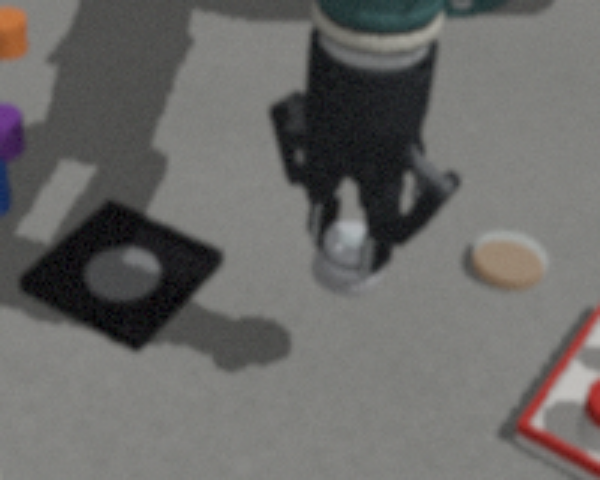

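The chamber is held level at crop (345,265), well clear of the bench. I carry it to the pad at (122,272).

```bash
python3 -m pendant '[[[3,-1,-4,0,0,0,0],[3,-2,-8,0,0,0,0],[3,-3,-12,0,0,0,0],[3,-4,-16,0,0,0,0],[3,-4.4,-18.3,0,0,0,0],[3,-4.4,-18.3,0,0,0,0],[3,-4.4,-18.3,0,0,0,0],[3,-4.4,-18.3,3,0,0,0],[3,-4.4,-18.3,5,0,0,0],[3,-4.4,-18.3,7,0,0,0],[3,-4.4,-18.3,8.4,0,0,0],[3,-4.4,-18.3,9,0,0,0],[3,-4.4,-18.3,9,0,0,0],[3,-4.4,-18.3,9,0,0,0],[3,-4.4,-18.3,9,0,0,0]]]'; python3 go.py "(.608,-.0203,.028)"
```

```text
clock: 37.85
ee_pos: [0.6091, -0.0211, 0.0323]
tcp_rot: [3.141, 0.002, 2.919]
force: [-0.0, 0.9, -2.0]
grip_width: 0.0338
gripper_force: 60.2
[ 0.6091 -0.0211  0.0323] rot [3.141e+00 2.000e-03 2.919e+00] w 0.0338 t 37.85 F [-0.   0.9 -2. ]
(.608,-.0203,.028) [0.12 0.05 0.43]
```

```bash
python3 -m pendant '[[[3,0.1,0,0.2,0,0,0],[3,0.1,0,0.3,0,0,0],[3,0.1,0,0.4,0,0,0],[3,0.1,0,0.4,0,0,0]]]'; python3 go.py "(.608,-.0203,.028)"
```

```text
clock: 38.35
ee_pos: [0.6073, -0.0207, 0.0277]
tcp_rot: [-3.142, -0.0, 2.919]
force: [-2.5, -1.1, 0.4]
grip_width: 0.0339
gripper_force: 60.7
[ 0.6073 -0.0207  0.0277] rot [-3.142 -0.     2.919] w 0.0339 t 38.35 F [-2.5 -1.1  0.4]
(.608,-.0203,.028) [-0.05  0.06 -0.03]
```

```bash
python3 -m pendant '[[[5,0.1,0,0,0,0,0],[5,0.1,0,0,0,0,0],[5,0.1,0,0,0,0,0],[5,0.1,0,0,0,0,0],[5,0.1,0,-1,0,0,0],[5,0.1,0,-4,0,0,0],[5,0.1,0,-9,0,0,0],[5,0.1,0,-15,0,0,0],[5,8,0,-18,0,0,0],[5,14,0,-20,0,0,0],[5,19,0,-20,0,0,0],[5,19,10,-20,0,0,0],[5,19,16,-20,0,0,0],[5,19,22,-20,0,0,0],[5,19,28,-20,0,0,0],[5,19,34,-20,0,0,0],[5,19,40,-20,0,0,0],[5,19,40,-20,0,0,0],[5,19,40,-20,0,0,0],[5,19,40,-20,0,0,0]]]'
python3 - <<'E'
from h import *
for c in INF:
    im=bot.capture(c);cv2.imwrite(f"pics/{c}8.png",cv2.cvtColor(im[90:290,60:460] if c=="top" else im,cv2.COLOR_RGB2BGR) if c!="top" else cv2.cvtColor(cv2.resize(im[110:260,60:440],None,fx=2,fy=2),cv2.COLOR_RGB2BGR))
E
python3 go.py; python3 m.py
```

```text
clock: 40.85
ee_pos: [0.5105, 0.4106, 0.2278]
tcp_rot: [-3.141, 0.0, 2.918]
force: [0.7, -0.3, -1.0]
grip_width: 0.0499
gripper_force: 0.0
[0.5107 0.4101 0.2282] rot [3.141e+00 1.000e-03 2.917e+00] w 0.0502 t 40.95 F [ 0.7 -0.3 -0.3]
vial_red {'top': ([99.9, 196.6], 97), 'scene': ([392.6, 261.1], 797)} [(['top'], [0.4964, 0.3712]), (['scene'], [0.5689, 0.3678])] [(array([0.52721909, 0.36858919]), np.float64(13.45405781742869))]
vial_green {'top': ([400.6, 170.2], 87), 'scene': ([120.8, 152.5], 71)} [(['top'], [0.5736, -0.3732]), (['scene'], [0.569, -0.3769])] [(array([ 0.57217706, -0.37374727]), np.float64(0.8707747545962548))]
jar_red {'top': ([109.5, 170.3], 232), 'scene': ([392.6, 261.1], 797)} [(['top'], [0.5673, 0.3586]), (['scene'], [0.5451, 0.3682])] [(array([0.55645654, 0.36448768]), np.float64(4.171699352512945))]
jar_green {'top': ([390.8, 189.0], 267), 'scene': ([144.8, 149.1], 143)} [(['top'], [0.5296, -0.3541]), (['scene'], [0.4957, -0.3625])] [(array([ 0.5222165 , -0.35152941]), np.float64(5.394508270978264))]
```

View pics/scene8.png

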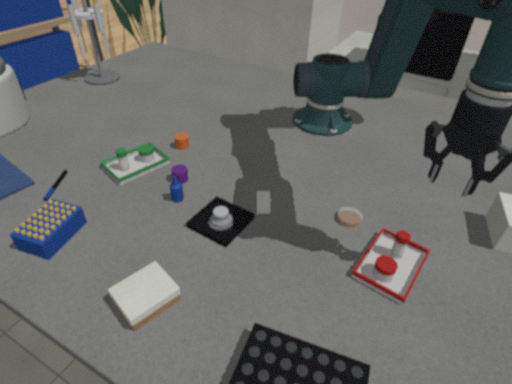

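View pics/top8.png

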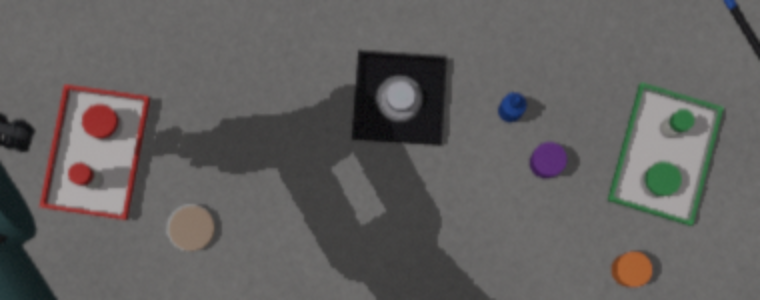

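The red and green pieces stand upright in their own trays. The chamber sits centred in the case (top crop (400,98)), and the petri dish and dropper bottle are where they were. I hand the job in.

```bash
python3 -c "
from cell import bot
print(bot.finish_job())"
```

```text
the job is handed in; nothing more can be done
None
```

The job is handed in at about 41 s on the robot's clock: the last pictures show both vials and both jars upright in their matching trays, the chamber in the middle of the case, and the petri dish and dropper bottle unmoved; no verdict was returned.

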